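# Set a mould on the cooling stand

## Robot

A 7-joint arm with a two-finger parallel gripper is mounted at the origin on the work surface. World frame = base frame: x ahead of the robot, y to its left, z up, the work surface at z = 0. Lengths are in m, angles in rad, forces in N, time in s.
With the tool pointing down it reaches from about 0.425 to 0.825 m from the base axis. Payload 3.6 kg.
Tool frame: the origin (TCP) lies at the very end of the fingers, on their centre line; the grasp point (between the pads) lies arm.grip_point_offset behind it (arm.grip_point_offset is the distance from the TCP to the grasp point, in m); x points along the fingers, y is the direction in which the jaws open and shut, and the axes are right-handed (so a half turn about x gives the same grasp; the last joint's range is limited). The gripper opens to 93 mm and grips with 3 to 60 N. Pads are 15 mm wide; open, the fingers measure 128 mm over their backs; the gripper's body (75 mm by 188 mm) begins 65 mm behind the grasp point.
Start: joints at [-1.212, 0.615, -0.013, 1.423, 0.008, 1.103, -0.04], TCP at [0.244, 0.602, 0.219] pointing down, gripper open.
Joint ranges: [-3.12, 3.12], [-0.3, 2.06], [-1.34, 1.32], [0.26, 2.42], [-1.36, 4.5], [0.01, 1.98], [-2.84, 2.84]. Speed limits (rad/s): [2.79, 2.79, 3.14, 3.14, 3.14, 3.14, 3.14].

## Interface

Orientations are given as a rotation vector (axis times angle).
In Python, from station import sensors, cams, arm gives the robot as it stands.
- The arm moves only by the tool drive_tool, never from a script. Its argument "plan" is a list of rows, each an object with "hand": the opening, from 0 (shut) to 1 (fully open); "linear": the shift along the tool's x, y, z in units of 25 mm (1.0 is 25 mm), a list of three; "yaw": the turn about the tool's x in rad. In form: [{"hand": hand, "linear": [dx, dy, dz], "yaw": yaw}, ...]. A call has 1 to 5 rows; each row is the pose to reach, as a shift and turn from the pose commanded when the call began, along the tool's axes at that moment; what a row does not reach only later rows make up. A row lasts 1/10 s, in which the tool goes at most 50 mm and 8.59 degrees, less where a joint would pass 70% of its speed; a pose out of reach is approached as far as the arm can. A call with a gripper value outside its range is refused whole. The fingers move at their own pace and stop on an object; "grip_force" is the grip in N (left out, the last holds). Time passes only in rows, so rows that repeat a pose let the fingers close. It gives the time, the measured TCP pose, the force and the opening at its end, in the units of the state.
- sensors.get_obs(): the state, without advancing time (a new reading comes with each control period).
- cams.read_camera(name): name is "scene" or "top" or "wrist"; returns a dict with "color" (400x640x3 uint8, red, green, blue), "range_z" (400x640 float32, m along the optical axis (not along the pixel's ray), 0 where there is no reading), "fx", "fy", "cx", "cy" (pixels), "dist_coeffs" ([k1, k2, p1, p2, k3] as OpenCV has them; the pictures are not rectified), "R" (3x3) and "t" (3): a world point X has camera coordinates R X + t; the wrist camera has in their place "mount" (4x4, takes a point from camera to tool coordinates, whose origin is the TCP and whose axes are the tool frame's). Camera axes: x right, y down, z forward; pixel columns grow to the right and rows downward; lengths in m; the calibration is good to about 2 mm. A picture is of the moment at which its call begins: read the wrist's pose just before it.
- arm.close_job(): hands the job in, once; it reports no verdict.
The state is a dict: "time_s": time; "q": joint angles; "joint_vel": joint speeds; "joint_torque": joint torques, N m; "tcp_pos": TCP position; "eef_rot": TCP orientation; "ft_force": force on the tool from outside, world axes, zero at the start; "moment": the same for the moment, N m; "finger_gap": opening from 0.0 (shut) to 1.0 (fully open).
Only numpy, scipy, OpenCV 4.12 (cv2) and the standard library are available. Lean on these libraries where they do the work, as an engineer would, in place of code of your own. Each camera call takes 0.05 s, during which the arm holds its last target. There are 200 camera calls.

## Task

Somebody left a spanner lying across the two rails of the cooling stand: lay it flat in the tool tray. Then set the long aluminium mould gently across both bare rails to cool, sprue hole still up, centred over the rails in both directions and square to them, and let go. Leave the short mould, the jar and the screwdriver where they are.

Things in the scene. Friction and masses are not known exactly. Their poses are not given: they have to be found in the camera images.
- stand: Cooling stand, fixed to the bench: dark steel base plate 90 (x) x 130 (y) x 8 mm with two narrow upright steel rails (flat bars). The rails stand at y = +35 and -35 mm; each is 8 mm thick (y), only 30 mm long (x, centred on x = 0), and its flat top is 90 mm above the bench. 62 mm of free space between the rails, above the base plate. Origin: centre of the underside, on the bench; z up.
- rails_mid (a point): Point midway between the tops of the two rails, 90 mm above the bench, axes as the stand's. The mould belongs centred here, its length along the stand's y, bridging the rails.
- mould: The long mould: plain aluminium block in two halves, 110 (x) x 50 (y) x 40 (z) mm, about 0.6 kg (varies), with a fine dark parting line along the middle and a small brass-rimmed sprue hole in the middle of its top. Starts flat on the bench, sprue hole up. Origin: centre of the underside; x along its length, z up. Its two ends are alike.
- spanner: Double open-ended steel spanner, 180 mm long (x), 8 mm thick (z), about 0.13 kg. Shank 14 mm wide and about 118 mm long, both heads 34 mm wide and alike. Starts lying flat, loose, on the tops of the two rails. Origin: midway along its length, on its underside; x along its length, z up.
- tray: Shallow open grey tool tray, fixed to the bench: outside 240 (x) x 110 (y) x 25 (z) mm, walls and floor 4 mm thick, empty. Its long side is roughly towards the robot's x. Origin: centre of the underside; x along its length, z up.
- short_mould: Bystander: a short aluminium mould 60 (x) x 50 (y) x 40 (z) mm, like the long one but too short for the stand; lies loose on the bench. Origin: centre of the underside.
- jar: Bystander: whitish translucent jar with a white cap, 70 mm diameter, 85 mm tall, standing loose. Origin: centre of the underside.
- driver: Bystander: screwdriver, 200 mm long, lying loose on the bench, its length roughly along y.
Not all that is in view belongs to the job. Several things have the shape of the spanner; the one meant has the colours described above.

How it is judged:
On the way, in this order (a step that is already met when the one before it is completed fails the run):
1. the spanner lies flat in the tray, let go (x of spanner in the frame of tray between -0.035 and 0.035 m and y of spanner in the frame of tray between -0.05 and 0.05 m and z of spanner in the frame of tray between 0 and 0.018 m and (angle between spanner's own z axis and vertical below 0.08 rad or angle between spanner's own z axis and vertical above 3.06 rad) and linear speed of spanner below 0.02 m/s and contact force between the fingers and spanner below 0.1 N), for 0.2 s.
2. the long mould rests across both rails, centred and square, let go (x of mould in the frame of rails_mid between -0.01 and 0.01 m and y of mould in the frame of rails_mid between -0.01 and 0.01 m and z of mould in the frame of rails_mid between -0.003 and 0.003 m and angle between mould's own z axis and vertical below 0.05 rad and angle between the x axis of mould and the y axis of stand, either way round below 0.14 rad and contact force between mould and stand above 2 N and linear speed of mould below 0.02 m/s and angular speed of mould below 0.1 rad/s and contact force between the fingers and mould below 0.1 N), for 0.2 s.
At the end, for the whole second after the job is handed in: Spanner flat on the tray floor (tilt under 0.08 rad, either face up). Long mould on both rails, sprue hole up, level (0.05 rad), its centre within 10 mm of the rails' middle along and across, square within 0.14 rad (either end round). Both released and at rest (all of step 1 and all of step 2); the robot touches nothing.
It fails at once if The short mould is shoved more than 30 mm (distance of short_mould from where it was at the start of the episode above 0.03 m).
It fails at once if The jar is shoved more than 30 mm (distance of jar from where it was at the start of the episode above 0.03 m).
It fails at once if The screwdriver is shoved more than 30 mm (distance of driver from where it was at the start of the episode above 0.03 m).
It fails at once if the long mould is dropped (falls free, faster than 0.4 m/s) (linear speed of mould above 0.4 m/s and contact force between the fingers and mould below 0.1 N).
It fails at once if the long mould is banged on the stand (over 150 N) (contact force between mould and stand above 150 N).
It also fails if it takes over 72 s, if anything falls off the work surface, if the arm or the gripper's body presses on something with over 40 N, if the wrist force passes 120 N, or if a joint passes its speed limit or range.

## Working session

There is one attempt and no reset: what is moved stays moved. The work goes in short steps, Python scripts to look and compute and a tool call to move; the robot and the scene stay as the last step left them, time stands still between calls to the robot, and variables do not carry over. Pictures are saved under pics/ and viewed, about 8 in all and at most 12, crops included, and the job is handed in when it is done.

Besides the shell and the picture viewer there is one more tool, called as name(argument=value, ...), one argument or row to a line, values as JSON. drive_tool: Moves the arm, as the interface text tells. Its arguments: {"type":"object","properties":{"plan":{"type":"array"},"grip_force":{"type":"number"}},"required":["plan"]}

```bash
mkdir -p pics; ls; cat > h.py <<'E'
import numpy as np, cv2
from scipy.spatial.transform import Rotation as Ro
from station import sensors, cams, arm
def cal(c):
    return np.array([[c['fx'],0,c['cx']],[0,c['fy'],c['cy']],[0,0,1]]), np.array(c['dist_coeffs'],float)
def ext(c,obs=None):
    "camera->world rotation, origin"
    if 'R' in c:
        R=np.array(c['R']);return R.T,-R.T@np.array(c['t'])
    T=np.eye(4);T[:3,:3]=Ro.from_rotvec(obs['eef_rot']).as_matrix();T[:3,3]=obs['tcp_pos']
    M=T@np.array(c['mount']);return M[:3,:3],M[:3,3]
def toplane(c,px,z,obs=None):
    K,D=cal(c);px=np.asarray(px,float).reshape(-1,1,2)
    n=cv2.undistortPoints(px,K,D).reshape(-1,2)
    Rw,o=ext(c,obs);d=np.c_[n,np.ones(len(n))]@Rw.T
    return o+d*((z-o[2])/d[:,2])[:,None]
def cloud(c,obs=None):
    K,D=cal(c);h,w=c['range_z'].shape
    v,u=np.mgrid[:h,:w];n=cv2.undistortPoints(np.stack([u,v],-1).reshape(-1,1,2).astype(float),K,D).reshape(-1,2)
    Rw,o=ext(c,obs);z=c['range_z'].reshape(-1,1)
    return (o+(np.c_[n,np.ones(len(n))]*z)@Rw.T).reshape(h,w,3)
def save(c,name,box=None,s=1):
    im=c['color'][:,:,::-1]
    if box: im=im[box[1]:box[3],box[0]:box[2]]
    cv2.imwrite('pics/'+name,cv2.resize(im,None,fx=s,fy=s))
E
python3 - <<'E'
from h import *
o=sensors.get_obs();print(o, arm.grip_point_offset)
for n in('top','scene'):
    c=cams.read_camera(n);save(c,n+'1.png');np.save(n+'.npy',c,allow_pickle=True);print(n,ext(c),c['dist_coeffs'],(c['range_z']>0).mean())
E
```

```text
pics
{'time_s': 0.0, 'q': array([-1.21250608,  0.6159294 , -0.01260416,  1.42483875,  0.00810742,
        1.10339301, -0.04040137]), 'joint_vel': array([-1.59411516e-03,  5.44157990e-06, -1.47926204e-03,  1.35935992e-04,
        8.59667607e-04,  3.38002628e-04,  3.59255873e-04]), 'joint_torque': array([-3.33500293e-05, -4.58925533e+01,  2.09066835e-01, -1.65740883e+01,
       -6.10648259e-02,  2.04713474e-02,  2.44334387e-04]), 'tcp_pos': array([0.24369885, 0.60176086, 0.21749452]), 'eef_rot': array([ 0.2998902 ,  1.55007449, -0.30380665]), 'ft_force': array([-0.6169944 ,  0.11194258, -0.26668015]), 'moment': array([ 0.00098117,  0.0265156 , -0.00223699]), 'finger_gap': 0.9970985056913911} 0.0188
top (array([[ 0.0173147 , -0.9887054 ,  0.14886851],
       [-0.99976784, -0.01521054,  0.01526134],
       [-0.0128246 , -0.14909819, -0.98873923]]), array([ 0.38063229, -0.00907807,  1.22786426])) [-0.03566762  0.          0.          0.          0.        ] 0.99588671875
scene (array([[-0.15595801,  0.59974041, -0.78484937],
       [ 0.98759938,  0.10916923, -0.11282526],
       [ 0.01801553, -0.79271276, -0.60932908]]), array([1.34918733, 0.13087607, 0.68639183])) [-0.05471129  0.          0.          0.          0.        ] 0.9958359375
```

View pics/top1.png

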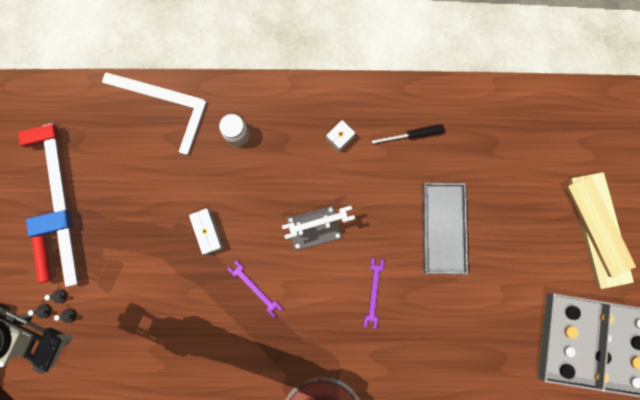

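View pics/scene1.png

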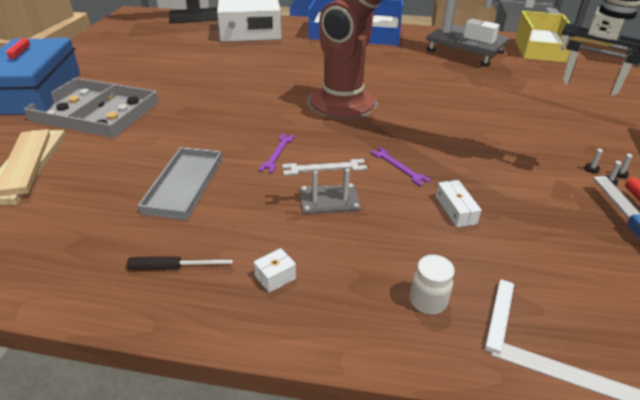

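The top view shows the mould at (205,231), the spanner over the stand at (319,223), the tray at (446,228), the short mould at (341,136), the jar at (234,129) and the driver at (408,134). Next I measure them from the range cloud.

```bash
python3 - <<'E'
from h import *
for n,boxes in (('top',dict(mould=(180,195,235,265),span=(275,190,365,255),tray=(415,175,475,280),short=(320,115,362,158))),
                ('scene',dict(mould=(430,170,490,235),span=(275,150,375,220),tray=(135,140,225,220),short=(248,243,302,295)))):
    c=np.load(n+'.npy',allow_pickle=True).item();P=cloud(c)
    zz=P[150:300,330:420] if n=='top' else P[220:240,330:400]
    print(n,'bench z',np.median(zz[...,2]))
    for k,(a,b,d,e) in boxes.items():
        p=P[b:e,a:d].reshape(-1,3);rgb=c['color'][b:e,a:d].reshape(-1,3)
        lo,hi={'mould':(.036,.045),'span':(.09,.105),'tray':(.018,.03),'short':(.036,.045)}[k]
        m=(p[:,2]>lo)&(p[:,2]<hi);q=p[m]
        r=cv2.minAreaRect((q[:,:2]*1000).astype(np.float32));box=cv2.boxPoints(r)
        e=[box[1]-box[0],box[2]-box[1]];l=max(e,key=np.linalg.norm)
        print(k,m.sum(),'ctr',np.round(r[0],1),'size',np.round(r[1],1),'longdir deg',round(np.degrees(np.arctan2(l[1],l[0]))%180,1),'z',np.round(np.percentile(q[:,2],[5,50,95]),4), 'mean',q.mean(0).round(4))
        if k=='span':
            m=(p[:,2]>.003)&(p[:,2]<.014)&(rgb.max(1)<140)&(rgb.max(1).astype(int)-rgb.min(1)<25);q=p[m]
            r=cv2.minAreaRect((q[:,:2]*1000).astype(np.float32));print(' base',m.sum(),r)
E
```

```text
top bench z 0.00069779069965481
mould 749 ctr [479.  316.4] size [109.1  51.1] longdir deg 22.2 z [0.0374 0.0407 0.0443] mean [0.4777 0.3158 0.0407]
span 556 ctr [499.7  17. ] size [ 34.8 179.7] longdir deg 107.4 z [0.0926 0.0979 0.1014] mean [0.4992 0.018  0.0976]
 base 928 ((494.9557189941406, 29.894256591796875), (87.82740020751953, 128.86175537109375), 15.818941116333008)
tray 501 ctr [ 499.4 -316.8] size [113.5 238.7] longdir deg 179.9 z [0.0193 0.0244 0.0287] mean [ 0.5011 -0.3183  0.0243]
short 389 ctr [744.8 -37.6] size [51.3 61.2] longdir deg 136.2 z [0.0371 0.0405 0.044 ] mean [ 0.744  -0.0375  0.0405]
scene bench z 0.00038041880814543294
mould 746 ctr [480.  314.5] size [113.9  54.1] longdir deg 23.3 z [0.0375 0.0402 0.0423] mean [0.4832 0.3144 0.0401]
span 625 ctr [501.6  17.4] size [ 37.4 179.4] longdir deg 107.2 z [0.0918 0.0975 0.0998] mean [0.5043 0.0165 0.0968]
 base 1230 ((496.2213134765625, 28.968029022216797), (92.63684844970703, 129.07632446289062), 15.727825164794922)
tray 715 ctr [ 499.1 -319.5] size [112.1 246.3] longdir deg 179.7 z [0.0186 0.0235 0.027 ] mean [ 0.5125 -0.3201  0.0231]
short 691 ctr [746.5 -38.4] size [51.4 61.3] longdir deg 135.4 z [0.0378 0.0403 0.0421] mean [ 0.7487 -0.0383  0.0402]
```

```bash
cat > go.py <<'E'
import sys
from h import *
# go.py x y z jawdeg [obj line direction of the jaw opening, mod 180]
x,y,z,j=map(float,sys.argv[1:5]);o=sensors.get_obs();R=Ro.from_rotvec(o['eef_rot']).as_matrix()
l=R.T@(np.array([x,y,z])-o['tcp_pos'])/.025
a=np.radians(j);t=R.T@[np.cos(a),np.sin(a),0];yaw=np.arctan2(t[2],t[1])
yaw=(yaw+np.pi/2)%np.pi-np.pi/2
print('linear',l.round(2),'yaw',round(yaw,3),'| tool x',R[:,0].round(4),'jawdeg',round(np.degrees(np.arctan2(R[1,1],R[0,1])),1),'q',o['q'].round(2),'t',o['time_s'],'F',o['ft_force'].round(1),'gap',round(o['finger_gap'],3),'tcp',o['tcp_pos'].round(4))
E
python3 go.py 0.5005 0.017 0.2 17.3
```

```text
linear [  0.75 -17.83  18.3 ] yaw 0.884 | tool x [-9.0e-04 -2.2e-03 -1.0e+00] jawdeg 68.0 q [-1.21  0.62 -0.01  1.42  0.01  1.1  -0.04] t 0.1 F [-0.9 -0.2 -0.5] gap 0.998 tcp [0.2437 0.6018 0.2176]
```

drive_tool(
  plan=[
    {"hand": 0.5, "linear": [0, -1.2, 1.2], "yaw": 0.06},
    {"hand": 0.5, "linear": [0, -2.6, 2.7], "yaw": 0.15},
    {"hand": 0.5, "linear": [0, -3.9, 4.0], "yaw": 0.24},
    {"hand": 0.5, "linear": [0, -5.2, 5.3], "yaw": 0.33},
    {"hand": 0.5, "linear": [0, -6.5, 6.6], "yaw": 0.42},
  ],
  grip_force=40,
)

```text
time_s: 0.6
tcp_pos: [0.3362, 0.3878, 0.2184]
eef_rot: [0.631, 1.477, -0.632]
ft_force: [0.9, -0.4, -0.5]
finger_gap: 0.619
```

```bash
python3 go.py 0.5005 0.017 0.2 17.3
```

```text
linear [ 0.74 -5.49 15.26] yaw 0.46 | tool x [-4.e-04 -6.e-04 -1.e+00] jawdeg 43.7 q [-0.98  0.4   0.11  1.82 -0.05  0.92 -0.08] t 0.6 F [ 0.9 -0.4 -0.5] gap 0.619 tcp [0.3362 0.3878 0.2184]
```

drive_tool(
  plan=[
    {"hand": 0.5, "linear": [0, -0.5, 1.5], "yaw": 0.09},
    {"hand": 0.5, "linear": [0.1, -1.1, 3.1], "yaw": 0.18},
    {"hand": 0.5, "linear": [0.1, -1.7, 4.8], "yaw": 0.27},
    {"hand": 0.5, "linear": [0.2, -2.3, 6.5], "yaw": 0.36},
    {"hand": 0.5, "linear": [0.3, -2.9, 8.2], "yaw": 0.46},
  ],
)

```text
time_s: 1.1
tcp_pos: [0.426, 0.1902, 0.211]
eef_rot: [0.984, 1.337, -0.984]
ft_force: [1.0, 0.7, -0.4]
finger_gap: 0.497
```

```bash
python3 go.py 0.5005 0.017 0.2 17.3
```

```text
linear [0.44 0.78 7.5 ] yaw 0.001 | tool x [-2.e-04  1.e-04 -1.e+00] jawdeg 17.3 q [-0.67  0.35  0.27  1.95 -0.12  0.86 -0.03] t 1.1 F [ 1.   0.7 -0.4] gap 0.497 tcp [0.426  0.1902 0.211 ]
```

drive_tool(
  plan=[
    {"hand": 0.5, "linear": [0.1, 0.2, 1.7], "yaw": 0},
    {"hand": 0.5, "linear": [0.2, 0.35, 3.4], "yaw": 0},
    {"hand": 0.5, "linear": [0.3, 0.5, 5.1], "yaw": 0},
    {"hand": 0.5, "linear": [0.4, 0.7, 6.7], "yaw": 0},
    {"hand": 0.5, "linear": [0.44, 0.78, 7.5], "yaw": 0},
  ],
)

```text
time_s: 1.6
tcp_pos: [0.5016, 0.0146, 0.1999]
eef_rot: [0.983, 1.335, -0.986]
ft_force: [-0.3, 1.1, 1.2]
finger_gap: 0.502
```

drive_tool(
  plan=[
    {"hand": 0.5, "linear": [0, 0, 0], "yaw": 0},
    {"hand": 0.5, "linear": [0, 0, 0], "yaw": 0},
  ],
)

```text
time_s: 1.8
tcp_pos: [0.5003, 0.0197, 0.1998]
eef_rot: [0.981, 1.34, -0.981]
ft_force: [0.4, 0.8, -0.1]
finger_gap: 0.501
```

```bash
python3 go.py 0.5005 0.017 0.083 17.3; python3 - <<'E'
from h import *
o=sensors.get_obs();c=cams.read_camera('wrist');save(c,'w1.png');P=cloud(c,o)
p=P.reshape(-1,3);rgb=c['color'].reshape(-1,3).astype(int)
g=(np.abs(p[:,0]-.5)<.11)&(np.abs(p[:,1]-.02)<.11)
m=g&(p[:,2]>.088)&(p[:,2]<.108);q=p[m]
r=cv2.minAreaRect((q[:,:2]*1000).astype(np.float32));print('span',m.sum(),r,np.median(q[:,2]))
m=g&(p[:,2]>.003)&(p[:,2]<.014)&(rgb.max(1)<150)&(np.ptp(rgb,axis=1)<25);q=p[m]
r=cv2.minAreaRect((q[:,:2]*1000).astype(np.float32));print('base',m.sum(),r)
E
```

```text
linear [ 4.67 -0.02  0.11] yaw 0.004 | tool x [-1.5e-03  8.0e-04 -1.0e+00] jawdeg 17.5 q [-0.29  0.42  0.3   1.88 -0.16  0.87  0.39] t 1.8 F [ 0.4  0.8 -0.1] gap 0.501 tcp [0.5003 0.0197 0.1998]
span 3956 ((501.1016845703125, 17.10894775390625), (34.95254898071289, 179.2532958984375), 17.066909790039062) 0.0978040301399713
base 5069 ((495.607177734375, 30.26593017578125), (89.14888000488281, 129.57723999023438), 15.55069637298584)
```

The wrist range agrees with the other views: spanner at (501,17) and stand at (495.5,30), in mm. Descending now.

drive_tool(
  plan=[
    {"hand": 0.5, "linear": [0.9, 0, 0.1], "yaw": 0},
    {"hand": 0.5, "linear": [1.9, 0, 0.1], "yaw": 0},
    {"hand": 0.5, "linear": [2.9, 0, 0.1], "yaw": 0},
    {"hand": 0.5, "linear": [3.9, 0, 0.1], "yaw": 0},
    {"hand": 0.5, "linear": [4.65, 0, 0.1], "yaw": 0},
  ],
)

```text
time_s: 2.35
tcp_pos: [0.5005, 0.0193, 0.0826]
eef_rot: [0.978, 1.342, -0.978]
ft_force: [-0.7, -0.5, 0.2]
finger_gap: 0.504
```

drive_tool(
  plan=[
    {"hand": 0.3, "linear": [0, 0, 0], "yaw": 0},
    {"hand": 0.2, "linear": [0, 0, 0], "yaw": 0},
    {"hand": 0.1, "linear": [0, 0, 0], "yaw": 0},
    {"hand": 0, "linear": [0, 0, 0], "yaw": 0},
    {"hand": 0, "linear": [0, 0, 0], "yaw": 0},
  ],
)

```text
time_s: 2.85
tcp_pos: [0.502, 0.0168, 0.0848]
eef_rot: [0.982, 1.338, -0.98]
ft_force: [-0.8, 1.0, 3.0]
finger_gap: 0.14
```

drive_tool(
  plan=[
    {"hand": 0, "linear": [0, 0, 0], "yaw": 0},
    {"hand": 0, "linear": [0, 0, 0], "yaw": 0},
    {"hand": 0, "linear": [0, 0, 0], "yaw": 0},
  ],
)

```text
time_s: 3.15
tcp_pos: [0.502, 0.0168, 0.0848]
eef_rot: [0.982, 1.338, -0.98]
ft_force: [-1.5, 1.1, 6.1]
finger_gap: 0.144
```

drive_tool(
  plan=[
    {"hand": 0, "linear": [-0.3, 0, 0], "yaw": 0},
    {"hand": 0, "linear": [-1.0, 0, 0], "yaw": 0},
    {"hand": 0, "linear": [-2.0, 0, 0], "yaw": 0},
    {"hand": 0, "linear": [-3.0, 0, 0], "yaw": 0},
    {"hand": 0, "linear": [-3.5, 0, 0], "yaw": 0},
  ],
)

```text
time_s: 3.65
tcp_pos: [0.5023, 0.0163, 0.1734]
eef_rot: [0.982, 1.336, -0.98]
ft_force: [-0.2, 1.1, -1.2]
finger_gap: 0.145
```

```bash
python3 go.py 0.4995 -0.318 0.17 90
```

```text
linear [ 0.14 -4.13 12.72] yaw -1.265 | tool x [ 2.7e-03 -1.0e-04 -1.0e+00] jawdeg 17.5 q [-0.28  0.45  0.29  1.91 -0.18  0.8   0.41] t 3.65 F [-0.2  1.1 -1.2] gap 0.145 tcp [0.5023 0.0163 0.1734]
```

drive_tool(
  plan=[
    {"hand": 0, "linear": [0, -0.4, 1.3], "yaw": -0.12},
    {"hand": 0, "linear": [0, -0.9, 2.7], "yaw": -0.25},
    {"hand": 0, "linear": [0, -1.3, 4.0], "yaw": -0.38},
    {"hand": 0, "linear": [0, -1.8, 5.4], "yaw": -0.51},
    {"hand": 0, "linear": [0, -2.2, 6.8], "yaw": -0.63},
  ],
)

```text
time_s: 4.15
tcp_pos: [0.4995, -0.1636, 0.1714]
eef_rot: [0.493, 1.515, -0.494]
ft_force: [1.5, 1.0, -1.3]
finger_gap: 0.148
```

```bash
python3 go.py 0.4995 -0.318 0.17 90
```

```text
linear [ 0.06 -4.99  3.64] yaw -0.63 | tool x [-1.1e-03 -1.0e-04 -1.0e+00] jawdeg 53.9 q [ 0.19  0.48  0.12  1.85 -0.07  0.82  1.29] t 4.15 F [ 1.5  1.  -1.3] gap 0.148 tcp [ 0.4995 -0.1636  0.1714]
```

drive_tool(
  plan=[
    {"hand": 0, "linear": [0, -1.0, 0.75], "yaw": -0.13},
    {"hand": 0, "linear": [0, -2.1, 1.5], "yaw": -0.26},
    {"hand": 0, "linear": [0, -3.2, 2.3], "yaw": -0.39},
    {"hand": 0, "linear": [0, -4.2, 3.0], "yaw": -0.51},
    {"hand": 0, "linear": [0, -5.0, 3.64], "yaw": -0.63},
  ],
)

```text
time_s: 4.65
tcp_pos: [0.4981, -0.3192, 0.1711]
eef_rot: [0.001, 1.572, -0.002]
ft_force: [1.1, 0.2, -2.1]
finger_gap: 0.148
```

drive_tool(
  plan=[
    {"hand": 0, "linear": [0, 0, 0], "yaw": 0},
    {"hand": 0, "linear": [0, 0, 0], "yaw": 0},
  ],
)

```text
time_s: 4.85
tcp_pos: [0.4987, -0.317, 0.1709]
eef_rot: [0.007, 1.572, -0.005]
ft_force: [0.3, -0.5, -1.3]
finger_gap: 0.146
```

```bash
python3 go.py 0.4995 -0.318 0.011 90;python3 - <<'E'
from h import *
c=cams.read_camera('scene');save(c,'s2.png',(100,100,300,250),3)
E
```

```text
linear [ 6.4  -0.05  0.04] yaw -0.008 | tool x [-1.2e-03  9.0e-04 -1.0e+00] jawdeg 89.6 q [ 0.56  0.57 -0.05  1.66  0.04  0.91  2.06] t 4.85 F [ 0.3 -0.5 -1.3] gap 0.146 tcp [ 0.4987 -0.317   0.1709]
```

View pics/s2.png

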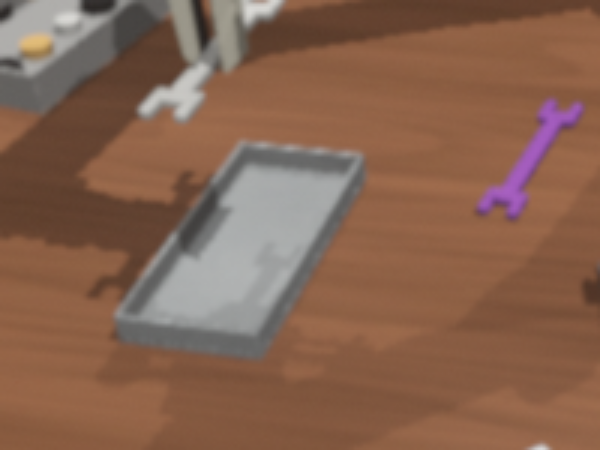

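The spanner is held level above the tray, at crop (210,70). Lowering it now.

drive_tool(
  plan=[
    {"hand": 0, "linear": [1.5, 0, 0], "yaw": 0},
    {"hand": 0, "linear": [3.0, 0, 0], "yaw": 0},
    {"hand": 0, "linear": [4.5, 0, 0], "yaw": 0},
    {"hand": 0, "linear": [5.5, 0, 0], "yaw": 0},
    {"hand": 0, "linear": [6.0, 0, 0], "yaw": 0},
  ],
)

```text
time_s: 5.4
tcp_pos: [0.4987, -0.3138, 0.0191]
eef_rot: [0.004, 1.575, 0.0]
ft_force: [-0.3, -0.6, -2.2]
finger_gap: 0.145
```

drive_tool(
  plan=[
    {"hand": 0, "linear": [0.2, 0, 0], "yaw": 0},
    {"hand": 0, "linear": [0.4, 0, 0], "yaw": 0},
    {"hand": 0, "linear": [0.4, 0, 0], "yaw": 0},
  ],
)

```text
time_s: 5.7
tcp_pos: [0.5002, -0.3167, 0.0121]
eef_rot: [0.003, 1.57, -0.004]
ft_force: [1.0, 0.3, -1.6]
finger_gap: 0.145
```

drive_tool(
  plan=[
    {"hand": 0, "linear": [0.12, 0, 0], "yaw": 0},
    {"hand": 0, "linear": [0.2, 0, 0], "yaw": 0},
    {"hand": 0, "linear": [0.2, 0, 0], "yaw": 0},
  ],
)

```text
time_s: 6.0
tcp_pos: [0.4996, -0.3168, 0.0067]
eef_rot: [0.004, 1.571, -0.004]
ft_force: [0.2, 0.3, -1.4]
finger_gap: 0.14
```

drive_tool(
  plan=[
    {"hand": 0.25, "linear": [0, 0, 0], "yaw": 0},
    {"hand": 0.35, "linear": [0, 0, 0], "yaw": 0},
    {"hand": 0.4, "linear": [0, 0, 0], "yaw": 0},
    {"hand": 0.4, "linear": [0, 0, 0], "yaw": 0},
    {"hand": 0.4, "linear": [0, 0, 0], "yaw": 0},
  ],
)

```text
time_s: 6.5
tcp_pos: [0.4996, -0.3168, 0.0065]
eef_rot: [0.004, 1.571, -0.004]
ft_force: [-0.0, -0.2, 0.9]
finger_gap: 0.399
```

drive_tool(
  plan=[
    {"hand": 0.4, "linear": [-0.5, 0, 0], "yaw": 0},
    {"hand": 0.4, "linear": [-1.5, 0, 0], "yaw": 0},
    {"hand": 0.4, "linear": [-3, 0, 0], "yaw": 0},
    {"hand": 0.6, "linear": [-5, 0, 0], "yaw": 0},
    {"hand": 0.8, "linear": [-7, 0, 0], "yaw": 0},
  ],
)

```text
time_s: 7.0
tcp_pos: [0.4991, -0.3164, 0.1838]
eef_rot: [0.004, 1.571, -0.004]
ft_force: [1.0, -0.6, 0.1]
finger_gap: 0.524
```

```bash
python3 go.py 0.4795 0.3157 0.17 112.7;python3 - <<'E'
from h import *
o=sensors.get_obs();c=cams.read_camera('wrist');save(c,'w3.png');p=cloud(c,o).reshape(-1,3)
g=(np.abs(p[:,0]-.5)<.11)&(np.abs(p[:,1]+.318)<.045)
print(np.percentile(p[g][:,2],[5,50,95]))
q=p[g&(p[:,2]>.0085)&(p[:,2]<.03)];print(len(q),cv2.minAreaRect((q[:,:2]*1000).astype(np.float32)),np.percentile(q[:,2],[5,50,95]))
A=np.c_[q[:,:2]-q[:,:2].mean(0),np.ones(len(q))];print(np.linalg.lstsq(A,q[:,2],rcond=None)[0])
E
```

```text
linear [ 0.56 25.28 -0.9 ] yaw -0.401 | tool x [-3.e-04  1.e-04 -1.e+00] jawdeg 89.7 q [ 0.56  0.56 -0.06  1.65  0.04  0.94  2.06] t 7.0 F [ 1.  -0.6  0.1] gap 0.524 tcp [ 0.4991 -0.3164  0.1838]
[0.00359459 0.28623684 0.30412096]
2426 ((499.8311462402344, -316.65814208984375), (33.98236846923828, 179.60903930664062), 89.51763916015625) [0.01045677 0.01194302 0.01314031]
[ 0.00075751 -0.00470421  0.01190437]
```

View pics/w3.png

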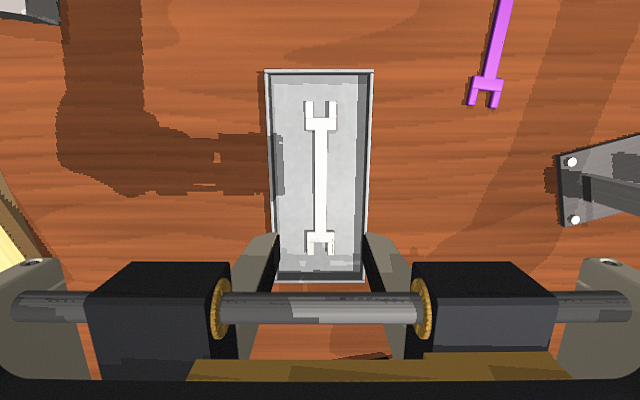

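The spanner lies flat in the tray at (321,180), centred within a millimetre or so. Next, the mould.

drive_tool(
  plan=[
    {"hand": 0.85, "linear": [0, 1.5, 0], "yaw": 0},
    {"hand": 0.85, "linear": [0, 3.3, -0.1], "yaw": -0.05},
    {"hand": 0.85, "linear": [0, 5.1, -0.2], "yaw": -0.1},
    {"hand": 0.85, "linear": [0, 6.9, -0.3], "yaw": -0.15},
    {"hand": 0.85, "linear": [0, 8.7, -0.3], "yaw": -0.2},
  ],
)

```text
time_s: 7.55
tcp_pos: [0.4926, -0.0976, 0.1823]
eef_rot: [-0.155, 1.564, 0.154]
ft_force: [0.5, -0.0, -0.5]
finger_gap: 0.846
```

```bash
python3 go.py 0.4795 0.3157 0.17 112.7
```

```text
linear [ 0.48 16.31  2.72] yaw -0.199 | tool x [ 1.1e-03 -4.0e-04 -1.0e+00] jawdeg 101.3 q [ 0.24  0.43 -0.13  1.89  0.07  0.82  1.84] t 7.55 F [ 0.5 -0.  -0.5] gap 0.846 tcp [ 0.4926 -0.0976  0.1823]
```

drive_tool(
  plan=[
    {"hand": 0.85, "linear": [0, 1.7, 0.3], "yaw": -0.04},
    {"hand": 0.85, "linear": [0, 3.5, 0.6], "yaw": -0.08},
    {"hand": 0.85, "linear": [0, 5.3, 0.9], "yaw": -0.12},
    {"hand": 0.85, "linear": [0, 7.1, 1.2], "yaw": -0.16},
    {"hand": 0.85, "linear": [0, 8.9, 1.5], "yaw": -0.2},
  ],
)

```text
time_s: 8.05
tcp_pos: [0.4865, 0.1281, 0.1823]
eef_rot: [-0.311, 1.547, 0.311]
ft_force: [0.6, 0.3, -0.1]
finger_gap: 0.848
```

```bash
python3 go.py 0.4795 0.3157 0.17 112.7
```

```text
linear [0.49 7.03 2.64] yaw 0.0 | tool x [ 0.0015  0.     -1.    ] jawdeg 112.7 q [-0.16  0.44 -0.21  1.89  0.12  0.83  1.54] t 8.05 F [ 0.6  0.3 -0.1] gap 0.848 tcp [0.4865 0.1281 0.1823]
```

drive_tool(
  plan=[
    {"hand": 0.85, "linear": [0.1, 1.5, 0.55], "yaw": 0},
    {"hand": 0.85, "linear": [0.2, 3.1, 1.15], "yaw": 0},
    {"hand": 0.85, "linear": [0.3, 4.7, 1.75], "yaw": 0},
    {"hand": 0.85, "linear": [0.4, 6.1, 2.3], "yaw": 0},
    {"hand": 0.85, "linear": [0.5, 7.0, 2.64], "yaw": 0},
  ],
)

```text
time_s: 8.55
tcp_pos: [0.4792, 0.3173, 0.1696]
eef_rot: [-0.311, 1.547, 0.315]
ft_force: [0.6, 0.8, -0.1]
finger_gap: 0.852
```

drive_tool(
  plan=[
    {"hand": 0.85, "linear": [0, 0, 0], "yaw": 0},
    {"hand": 0.85, "linear": [0, 0, 0], "yaw": 0},
  ],
)

```text
time_s: 8.75
tcp_pos: [0.4801, 0.3128, 0.1691]
eef_rot: [-0.311, 1.548, 0.31]
ft_force: [-0.6, -0.8, 0.1]
finger_gap: 0.849
```

```bash
cat > mw.py <<'E'
from h import *
o=sensors.get_obs();c=cams.read_camera('wrist');p=cloud(c,o).reshape(-1,3)
g=(np.abs(p[:,0]-.48)<.09)&(np.abs(p[:,1]-.316)<.09)
q=p[g&(p[:,2]>.036)&(p[:,2]<.045)];print(len(q),cv2.minAreaRect((q[:,:2]*1000).astype(np.float32)),np.median(q[:,2]))
save(c,'w4.png')
E
python3 go.py 0.4795 0.3157 0.006 112.7;python3 mw.py
```

```text
linear [6.52 0.12 0.02] yaw -0.0 | tool x [ 2.e-04 -1.e-03 -1.e+00] jawdeg 112.7 q [-0.49  0.55 -0.2   1.71  0.14  0.89  1.22] t 8.75 F [-0.6 -0.8  0.1] gap 0.849 tcp [0.4801 0.3128 0.1691]
5261 ((479.67254638671875, 316.75360107421875), (110.51805877685547, 49.5861930847168), 21.59052085876465) 0.04004287065843115
```

View pics/w4.png

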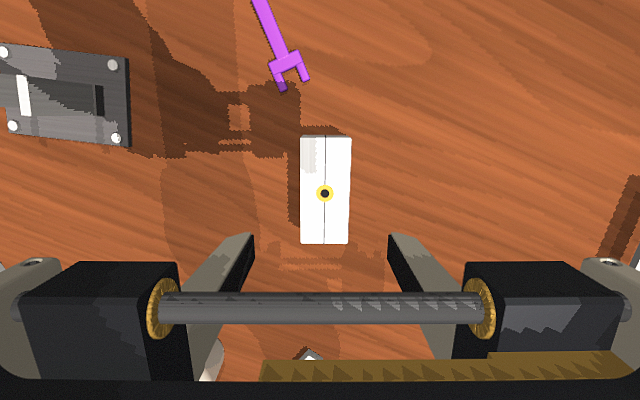

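The mould sits upright, sprue at (325,193), and the stand's rails are bare. Descending on the mould.

drive_tool(
  plan=[
    {"hand": 0.85, "linear": [1.3, 0.1, 0.05], "yaw": 0.01},
    {"hand": 0.85, "linear": [2.6, 0.12, 0.05], "yaw": 0.016},
    {"hand": 0.85, "linear": [3.9, 0.12, 0.05], "yaw": 0.016},
    {"hand": 0.85, "linear": [5.2, 0.12, 0.05], "yaw": 0.016},
    {"hand": 0.85, "linear": [6.2, 0.12, 0.05], "yaw": 0.016},
  ],
)

```text
time_s: 9.3
tcp_pos: [0.4808, 0.3135, 0.0126]
eef_rot: [-0.297, 1.552, 0.293]
ft_force: [1.6, -0.6, 0.7]
finger_gap: 0.853
```

drive_tool(
  plan=[
    {"hand": 0.85, "linear": [0.2, 0, 0], "yaw": 0},
    {"hand": 0.75, "linear": [0.3, 0, 0], "yaw": 0},
    {"hand": 0.7, "linear": [0.3, 0, 0], "yaw": 0},
  ],
)

```text
time_s: 9.6
tcp_pos: [0.4813, 0.3163, 0.0076]
eef_rot: [-0.296, 1.548, 0.297]
ft_force: [0.7, -0.7, 0.4]
finger_gap: 0.73
```

```bash
python3 go.py 0.4797 0.3167 0.006 111.8
```

```text
linear [ 0.06  0.04 -0.05] yaw -0.003 | tool x [ 1.8e-03  7.0e-04 -1.0e+00] jawdeg 111.7 q [-0.53  0.78 -0.14  1.83  0.2   0.54  1.15] t 9.6 F [ 0.7 -0.7  0.4] gap 0.73 tcp [0.4813 0.3163 0.0076]
```

drive_tool(
  plan=[
    {"hand": 0.6, "linear": [0, 0, -0.05], "yaw": 0},
    {"hand": 0.5, "linear": [0, 0, -0.05], "yaw": 0},
    {"hand": 0.4, "linear": [0, 0, -0.05], "yaw": 0},
    {"hand": 0.4, "linear": [0, 0, -0.05], "yaw": 0},
    {"hand": 0.4, "linear": [0, 0, -0.05], "yaw": 0},
  ],
  grip_force=50,
)

```text
time_s: 10.1
tcp_pos: [0.4795, 0.3165, 0.0075]
eef_rot: [-0.297, 1.549, 0.298]
ft_force: [-0.0, -1.3, 6.2]
finger_gap: 0.535
```

drive_tool(
  plan=[
    {"hand": 0.4, "linear": [-0.4, 0, 0], "yaw": 0},
    {"hand": 0.4, "linear": [-1.2, 0, 0], "yaw": 0},
    {"hand": 0.4, "linear": [-2.5, 0, 0], "yaw": 0},
    {"hand": 0.4, "linear": [-4.0, 0, 0], "yaw": 0},
    {"hand": 0.4, "linear": [-5.6, 0, 0], "yaw": 0},
  ],
)

```text
time_s: 10.6
tcp_pos: [0.4775, 0.3148, 0.1463]
eef_rot: [-0.299, 1.555, 0.296]
ft_force: [0.8, 0.4, -5.1]
finger_gap: 0.532
```

```bash
python3 go.py 0.4955 0.030 0.15 15.7
```

```text
linear [ -0.12 -10.85  -3.55] yaw -1.466 | tool x [-0.0039 -0.0028 -1.    ] jawdeg 111.7 q [-0.5   0.58 -0.2   1.74  0.14  0.84  1.19] t 10.6 F [ 0.8  0.4 -5.1] gap 0.532 tcp [0.4775 0.3148 0.1463]
```

drive_tool(
  plan=[
    {"hand": 0.4, "linear": [-0.1, -0.6, -0.2], "yaw": 0.1},
    {"hand": 0.4, "linear": [-0.2, -1.4, -0.45], "yaw": 0.22},
    {"hand": 0.4, "linear": [-0.3, -2.2, -0.7], "yaw": 0.34},
    {"hand": 0.4, "linear": [-0.4, -3.0, -1.0], "yaw": 0.46},
    {"hand": 0.4, "linear": [-0.5, -3.8, -1.2], "yaw": 0.58},
  ],
)

```text
time_s: 11.1
tcp_pos: [0.4846, 0.2152, 0.1582]
eef_rot: [0.16, 1.568, -0.163]
ft_force: [0.2, -0.4, -5.7]
finger_gap: 0.534
```

```bash
python3 go.py 0.4955 0.030 0.15 15.7
```

```text
linear [ 0.34 -7.16  1.94] yaw 1.091 | tool x [-0.0036 -0.0016 -1.    ] jawdeg 78.2 q [-0.43  0.5  -0.04  1.84  0.02  0.8   0.88] t 11.1 F [ 0.2 -0.4 -5.7] gap 0.534 tcp [0.4846 0.2152 0.1582]
```

drive_tool(
  plan=[
    {"hand": 0.4, "linear": [0, -0.75, 0.2], "yaw": 0.12},
    {"hand": 0.4, "linear": [0, -1.5, 0.4], "yaw": 0.24},
    {"hand": 0.4, "linear": [0, -2.2, 0.6], "yaw": 0.36},
    {"hand": 0.4, "linear": [0, -3.0, 0.8], "yaw": 0.48},
    {"hand": 0.4, "linear": [0, -3.8, 1.0], "yaw": 0.6},
  ],
)

```text
time_s: 11.6
tcp_pos: [0.4904, 0.1178, 0.1582]
eef_rot: [0.628, 1.48, -0.631]
ft_force: [0.6, 0.3, -5.5]
finger_gap: 0.535
```

```bash
python3 go.py 0.4955 0.030 0.15 15.7
```

```text
linear [ 0.33 -2.29  2.68] yaw 0.492 | tool x [-3.1e-03 -4.0e-04 -1.0e+00] jawdeg 43.9 q [-0.37  0.47  0.13  1.92 -0.09  0.76  0.58] t 11.6 F [ 0.6  0.3 -5.5] gap 0.535 tcp [0.4904 0.1178 0.1582]
```

drive_tool(
  plan=[
    {"hand": 0.4, "linear": [0, -0.5, 0.6], "yaw": 0.1},
    {"hand": 0.4, "linear": [0, -1.0, 1.2], "yaw": 0.2},
    {"hand": 0.4, "linear": [0, -1.5, 1.75], "yaw": 0.3},
    {"hand": 0.4, "linear": [0, -1.9, 2.2], "yaw": 0.4},
    {"hand": 0.4, "linear": [0, -2.29, 2.68], "yaw": 0.492},
  ],
)

```text
time_s: 12.1
tcp_pos: [0.4958, 0.0303, 0.1582]
eef_rot: [1.004, 1.33, -1.007]
ft_force: [-0.2, 0.4, -5.0]
finger_gap: 0.536
```

drive_tool(
  plan=[
    {"hand": 0.4, "linear": [0, 0, 0], "yaw": 0},
    {"hand": 0.4, "linear": [0, 0, 0], "yaw": 0},
    {"hand": 0.4, "linear": [0, 0, 0], "yaw": 0},
  ],
)

```text
time_s: 12.4
tcp_pos: [0.4969, 0.0323, 0.1586]
eef_rot: [1.0, 1.331, -1.0]
ft_force: [-0.6, -0.1, -5.1]
finger_gap: 0.534
```

```bash
cat > ms.py <<'E'
from h import *
import sys
zt=float(sys.argv[1]) # expected mould top z
for n in('top','scene','wrist'):
    o=sensors.get_obs();c=cams.read_camera(n);p=cloud(c,o).reshape(-1,3);rgb=c['color'].reshape(-1,3).astype(int)
    g=(np.abs(p[:,0]-.4955)<.075)&(np.abs(p[:,1]-.03)<.075)
    b=g&(p[:,2]>zt-.006)&(p[:,2]<zt+.006)&(rgb.min(1)>120);q=p[b]
    m=np.zeros(c['range_z'].size,np.uint8);m[b]=255;m=m.reshape(400,640);print(n,b.sum())
    if b.sum()<50: continue
    A=np.c_[q[:,:2]-q[:,:2].mean(0),np.ones(len(q))]
    print('  rect',cv2.minAreaRect((q[:,:2]*1000).astype(np.float32)),'z',np.median(q[:,2]).round(4),'slope',np.linalg.lstsq(A,q[:,2],rcond=None)[0][:2].round(3))
    h=g&(p[:,2]>zt-.03)&(p[:,2]<zt+.01)&(rgb[:,0]-rgb[:,2]>70)&(rgb[:,1]>110)
    if h.sum(): print('  sprue',h.sum(),p[h].mean(0).round(4))
    if len(sys.argv)>2 and n==sys.argv[2]: save(c,sys.argv[3])
E
python3 go.py 0.4955 0.030 0.098 15.7; python3 ms.py .182 wrist w5.png
```

```text
linear [ 2.42 -0.08  0.08] yaw 0.007 | tool x [-0.0014  0.0011 -1.    ] jawdeg 16.1 q [-0.3   0.47  0.27  1.94 -0.18  0.76  0.36] t 12.4 F [-0.6 -0.1 -5.1] gap 0.534 tcp [0.4969 0.0323 0.1586]
top 3
scene 272
  rect ((520.1626586914062, 33.66893768310547), (35.40904998779297, 113.95201110839844), 0.6352204084396362) z 0.1821 slope [-0.02  -0.009]
wrist 376
  rect ((489.0955505371094, 63.35280990600586), (78.31575012207031, 47.10465621948242), 15.82974624633789) z 0.1818 slope [0.011 0.004]
  sprue 310 [0.4964 0.0358 0.1914]
```

View pics/w5.png

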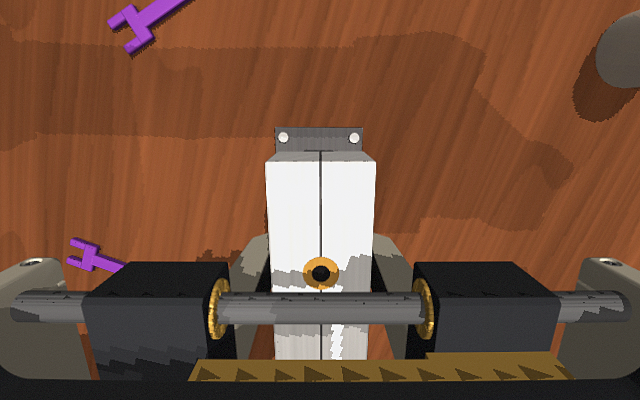

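The mould is held level over the stand, sprue at (320,272). I set the expected top height wrong: it should be 0.191. Measuring again.

```bash
python3 ms.py .191; python3 - <<'E'
from h import *
o=sensors.get_obs();c=cams.read_camera('wrist');p=cloud(c,o).reshape(-1,3);rgb=c['color'].reshape(-1,3).astype(int)
# far end of mould top in the wrist view (stand frame: y' along 105.7deg)
a=np.radians(105.7);Y=np.array([np.cos(a),np.sin(a)]);X=np.array([Y[1],-Y[0]])
b=(np.abs(p[:,2]-.191)<.004)&(np.abs(p[:,:2]-[.4955,.03]).max(1)<.075);d=p[b][:,:2]-[.4955,.030]
print('end y',np.percentile(d@Y,[0.5,99.5]).round(4),'side x',np.percentile(d@X,[1,99]).round(4))
E
```

```text
top 59
  rect ((497.9659118652344, -17.25247573852539), (26.34303855895996, 13.864336013793945), 13.62154483795166) z 0.1916 slope [-0.026 -0.033]
scene 586
  rect ((510.5449523925781, 31.498849868774414), (58.90871047973633, 117.30488586425781), 1.3355802297592163) z 0.1915 slope [-0.038 -0.007]
wrist 15952
  rect ((497.4019775390625, 33.12834167480469), (79.04283142089844, 108.28453826904297), 16.447952270507812) z 0.1913 slope [-0.  0.]
  sprue 374 [0.4963 0.0351 0.1917]
end y [-0.0502  0.0562] side x [-0.0259  0.0302]
```

drive_tool(
  plan=[
    {"hand": 0.4, "linear": [0.4, -0.04, 0.04], "yaw": 0.007},
    {"hand": 0.4, "linear": [0.9, -0.08, 0.08], "yaw": 0.007},
    {"hand": 0.4, "linear": [1.4, -0.08, 0.08], "yaw": 0.007},
    {"hand": 0.4, "linear": [1.9, -0.08, 0.08], "yaw": 0.007},
    {"hand": 0.4, "linear": [2.2, -0.08, 0.08], "yaw": 0.007},
  ],
)

```text
time_s: 13.25
tcp_pos: [0.4953, 0.0281, 0.1025]
eef_rot: [1.006, 1.327, -1.009]
ft_force: [-0.0, -0.4, -4.7]
finger_gap: 0.534
```

drive_tool(
  plan=[
    {"hand": 0.4, "linear": [0, 0, 0], "yaw": 0},
    {"hand": 0.4, "linear": [0.04, 0, 0], "yaw": 0},
    {"hand": 0.4, "linear": [0.08, 0, 0], "yaw": 0},
    {"hand": 0.4, "linear": [0.12, 0, 0], "yaw": 0},
    {"hand": 0.4, "linear": [0.12, 0, 0], "yaw": 0},
  ],
)

```text
time_s: 13.75
tcp_pos: [0.4962, 0.0283, 0.1011]
eef_rot: [1.007, 1.325, -1.007]
ft_force: [0.5, -0.6, -5.4]
finger_gap: 0.533
```

```bash
python3 go.py 0.4955 0.030 0.0975 15.7; python3 ms.py .133|tail -3
```

```text
linear [ 0.15 -0.01 -0.07] yaw -0.003 | tool x [ 5.e-04  1.e-04 -1.e+00] jawdeg 15.5 q [-0.26  0.56  0.24  2.   -0.22  0.61  0.39] t 13.75 F [ 0.5 -0.6 -5.4] gap 0.533 tcp [0.4962 0.0283 0.1011]
wrist 15959
  rect ((503.1511535644531, 32.108280181884766), (64.76895904541016, 108.10798645019531), 15.713289260864258) z 0.1336 slope [-0.    -0.001]
  sprue 361 [0.4954 0.0326 0.134 ]
```

Not touching yet, with the bottom about 3.5 mm above the rails. I lower in small steps.

drive_tool(
  plan=[
    {"hand": 0.4, "linear": [0.03, 0, -0.03], "yaw": 0},
    {"hand": 0.4, "linear": [0.06, 0, -0.03], "yaw": 0},
    {"hand": 0.4, "linear": [0.09, 0, -0.03], "yaw": 0},
    {"hand": 0.4, "linear": [0.09, 0, -0.03], "yaw": 0},
  ],
)

```text
time_s: 14.3
tcp_pos: [0.4958, 0.029, 0.0985]
eef_rot: [1.007, 1.326, -1.008]
ft_force: [0.1, 0.1, -5.6]
finger_gap: 0.534
```

drive_tool(
  plan=[
    {"hand": 0.4, "linear": [0.02, 0, 0], "yaw": 0},
    {"hand": 0.4, "linear": [0.04, 0, 0], "yaw": 0},
    {"hand": 0.4, "linear": [0.04, 0, 0], "yaw": 0},
  ],
)

```text
time_s: 14.6
tcp_pos: [0.4958, 0.029, 0.0976]
eef_rot: [1.007, 1.325, -1.007]
ft_force: [-0.6, -1.0, -5.3]
finger_gap: 0.533
```

drive_tool(
  plan=[
    {"hand": 0.4, "linear": [0.02, 0, 0], "yaw": 0},
    {"hand": 0.4, "linear": [0.04, 0, 0], "yaw": 0},
    {"hand": 0.4, "linear": [0.04, 0, 0], "yaw": 0},
  ],
)

```text
time_s: 14.9
tcp_pos: [0.4959, 0.029, 0.0974]
eef_rot: [1.008, 1.325, -1.007]
ft_force: [-3.6, 0.7, 5.4]
finger_gap: 0.531
```

Contact: Fz rose by about 11 N. Releasing.

drive_tool(
  plan=[
    {"hand": 0.56, "linear": [0, 0, 0], "yaw": 0},
    {"hand": 0.6, "linear": [0, 0, 0], "yaw": 0},
    {"hand": 0.7, "linear": [0, 0, 0], "yaw": 0},
    {"hand": 0.7, "linear": [0, 0, 0], "yaw": 0},
    {"hand": 0.7, "linear": [0, 0, 0], "yaw": 0},
  ],
)

```text
time_s: 15.4
tcp_pos: [0.4961, 0.029, 0.0966]
eef_rot: [1.007, 1.325, -1.007]
ft_force: [0.7, -0.9, -0.3]
finger_gap: 0.699
```

drive_tool(
  plan=[
    {"hand": 0.75, "linear": [-0.4, 0, 0], "yaw": 0},
    {"hand": 0.75, "linear": [-1.2, 0, 0], "yaw": 0},
    {"hand": 0.75, "linear": [-2.4, 0, 0], "yaw": 0},
    {"hand": 0.75, "linear": [-3.6, 0, 0], "yaw": 0},
    {"hand": 0.75, "linear": [-4.8, 0, 0], "yaw": 0},
  ],
)

```text
time_s: 15.9
tcp_pos: [0.4958, 0.0288, 0.2185]
eef_rot: [1.008, 1.325, -1.007]
ft_force: [0.3, 0.2, -0.2]
finger_gap: 0.748
```

```bash
python3 go.py 0.4955 0.030 0.2 15.7; python3 ms.py .130 scene s6.png
```

```text
linear [ 0.74  0.   -0.05] yaw -0.003 | tool x [ 5.e-04 -1.e-04 -1.e+00] jawdeg 15.5 q [-0.32  0.39  0.31  1.86 -0.15  0.91  0.32] t 15.9 F [ 0.3  0.2 -0.2] gap 0.748 tcp [0.4958 0.0288 0.2185]
top 65
  rect ((500.459228515625, -17.32002830505371), (36.132408142089844, 16.450979232788086), 14.791402816772461) z 0.13 slope [-0.006  0.033]
scene 780
  rect ((496.5393371582031, 28.548725128173828), (54.540042877197266, 110.38268280029297), 16.686771392822266) z 0.1302 slope [-0.039 -0.008]
  sprue 1 [0.4927 0.033  0.1302]
wrist 6415
  rect ((496.0030212402344, 29.58507537841797), (49.905357360839844, 110.09895324707031), 15.626134872436523) z 0.13 slope [ 0.003 -0.001]
  sprue 226 [0.4959 0.0299 0.1303]
```

View pics/s6.png

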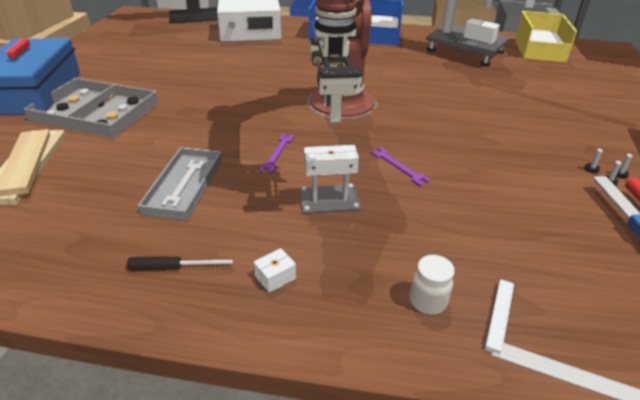

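The mould rests level and centred on the rails at (330,160), with its measured centre within about 1 mm of the target. The spanner is flat in the tray at (182,183), and the bystanders haven't moved. Handing in.

```bash
python3 -c "
from h import *
print(arm.close_job())"
```

```text
the job is handed in; nothing more can be done
None
```

I laid the spanner flat in the tool tray, then set the long mould gently across both rails, let go and handed the job in at about 16 s of the 72 s allowed. No verdict was reported.

- **Spanner:** the wrist camera put it at (0.500, -0.317), within about 2 mm of the tray's centre. Its top was at 0.012 m, so it lies on the tray floor, with a tilt under 0.01 rad.
- **Mould:** the wrist camera put it at (0.496, 0.0296), against the stand's centre at about (0.4955, 0.030). It is square to the rails within about 0.2°, and its top is at 0.130 m, so it sits on the rails, sprue hole up. The touchdown reading was about 11 N.
- **Release and bystanders:** after letting go, the wrist force read near zero and the gripper was about 90 mm above the mould. In the last picture the short mould, jar and screwdriver stood where they started, checked by eye only.

**Checks that disagreed:** in the last look the top camera saw only a sliver of the mould because the gripper was in the way, so that reading was no use. The scene camera put the mould about 1 mm from the wrist's position and 1° different in angle. Its slope reading was 0.04 rad, against 0.003 rad from the wrist. I put that down to its oblique view and relied on the wrist reading.

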